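# Load four modules into their matching nests

## Robot

A 6-joint arm with a two-finger parallel gripper is mounted at the origin on the work surface. World frame = base frame: x ahead of the robot, y to its left, z up, the work surface at z = 0. Lengths are in m, angles in degrees, forces in N, time in s.
With the tool pointing down it reaches from about 0.4 to 0.825 m from the base axis. Payload 7 kg.
Tool frame: the origin (TCP) lies between the finger pads; the fingertips stand 22 mm ahead of it and the grasp point (between the pads) lies 3 mm ahead of it; z points along the fingers, y is the line along which they close (so a half turn about z gives the same grasp; the last joint's range is limited). The gripper opens to 88 mm and grips with 3 to 60 N. Pads are 19 mm wide; open, the fingers measure 130 mm over their backs; the gripper's body (78 mm by 193 mm) begins 47 mm behind the grasp point.
Start: joints at [-52.191, 20.546, 0.682, 0, -70.136, -16.507], TCP at [0.245, -0.629, 0.226] pointing down, gripper open.
Joint ranges: [-176.03, 176.03], [-82.01, 121.73], [-58.28, 71.71], [-173.87, 95.51], [-174.79, -0.11], [-173.66, 173.66]. Speed limits (degrees/s): [136.94, 136.94, 172.46, 180, 180, 180].

## Interface

Orientations are given as [roll, pitch, yaw] about the fixed x, y, z axes, in that order (R = Rz(yaw) Ry(pitch) Rx(roll)).
In Python, from plant import ctrl gives the robot as it stands.
- The arm moves only by the tool apply_moves, never from a script. Its argument "targets" is a list of rows, each an object with "travel": the shift along the tool's x, y, z in mm, a list of three; "roll": the turn about the tool's z in degrees; "jaw": the finger opening in mm, from 0 to 87.6. In form: [{"travel": [tx, ty, tz], "roll": roll, "jaw": jaw}, ...]. A call has 1 to 10 rows; each row shifts and turns the commanded pose from where the row before left it, along the tool's axes as they then stand; what a row does not reach is not made up. A row lasts 1/10 s, in which the tool goes at most 50 mm and 8.59 degrees, less where a joint would pass 70% of its speed; a pose out of reach is approached as far as the arm can. A call with a gripper value outside its range is refused whole. The fingers move at their own pace and stop on an object; the grip force is fixed at half the most. Time passes only in rows, so rows that do not move let the fingers close. It gives the time, the measured TCP pose, the force, the opening and the grip force at its end, in the units of the state.
- ctrl.get_obs(): the state, without advancing time (a new reading comes with each control period).
- ctrl.snapshot(name): name is "scene" or "side" or "wrist"; returns the picture (384x512x3 uint8, red, green, blue); there is no depth.
- ctrl.calibration(name): a dict with "K" (3x3 intrinsics, pixels), "extrinsics" (4x4, takes a point from camera to world coordinates); the wrist camera has in their place "hand_eye" (4x4, takes a point from camera to tool coordinates, whose origin is the TCP and whose axes are the flange's). Camera axes: x right, y down, z forward; pixel columns grow to the right and rows downward; lengths in m; the calibration is good to about 2 mm. A picture is of the moment at which its call begins: read the wrist's pose just before it. calibration takes no time and is no camera call.
- ctrl.close_job(): hands the job in; it is judged then, once.
The state is a dict: "clock": time; "joint_pos": joint angles; "qvel": joint speeds; "tau": joint torques, N m; "tool_pos": TCP position; "orientation": TCP orientation; "force": force on the tool from outside, world axes, zero at the start; "moment": the same for the moment, N m; "opening": finger opening in m; "gripper_force": force on a finger pad.
Only numpy, scipy, OpenCV 4.12 (cv2) and the standard library are available. Lean on these libraries where they do the work, as an engineer would, in place of code of your own. Each camera call takes 0.05 s, during which the arm holds its last target. There are 200 camera calls.

## Task

Carry the four loose electronic modules - the blue circuit board, the round copper coil, the finned heatsink and the long white power module - one after another to the black nests of matching shape and floor colour. Set each down gently, right way up, so that it lies flat on the floor of its nest inside the rim, and let go; do not drop them. Leave the solvent bottle standing where it is.

Things in the scene. Friction and masses are not known exactly. Their poses are not given: they have to be found in the camera images.
- board: Loose blue circuit board, 72 x 46 mm (x by y), about 60 g, on 4 mm feet, board top 7 mm up. The black block at its centre (32 mm along x, 20 mm along y) rises to 28 mm: grip it across y, above the board; all other parts on it end below 16 mm, at its x ends and edges. Starts upright on the table. Origin: centre of its underside; z up.
- choke: Loose round copper-wound coil on a black round foot, about 120 g: foot 50 mm in diameter and 6 mm high, copper coil above it 46 mm in diameter with upright sides, 28 mm tall in all. Grip it across its diameter at any yaw. Starts upright on the table. Origin: centre of its underside; z up.
- heatsink: Loose square finned aluminium heatsink, 44 x 44 mm, 29 mm tall, about 80 g; six upright fins run along its x. Grip it across y (or x), 44 mm. Starts upright on the table. Origin: centre of its underside; z up.
- driver: Loose long white power module with a green terminal strip at each end of its top, 84 x 28 mm (x by y), 26 mm tall (28 mm at the strips), about 90 g. Grip it at the middle across y, 28 mm. Starts upright on the table. Origin: centre of its underside; z up.
- board_nest: Black, fixed. Floor 3 mm and rim top 9 mm above the table, rim 6 mm wide; 8 mm of play round its part. Origin: centre of its underside, on the table; z up. Rectangular nest with a blue floor; recess 88 x 62 mm (x by y), outside 100 x 74 mm. The board lies with its long side (x) along the nest's x, either way round.
- choke_nest: Black, fixed. Floor 3 mm and rim top 9 mm above the table, rim 6 mm wide; 8 mm of play round its part. Origin: centre of its underside, on the table; z up. Round nest with a copper-coloured floor; recess 66 mm in diameter, outside 78 mm.
- heatsink_nest: Black, fixed. Floor 3 mm and rim top 9 mm above the table, rim 6 mm wide; 8 mm of play round its part. Origin: centre of its underside, on the table; z up. Square nest with a mid-grey floor; recess 60 x 60 mm, outside 72 x 72 mm. The heatsink lies with its sides along the nest's, any way round.
- driver_nest: Black, fixed. Floor 3 mm and rim top 9 mm above the table, rim 6 mm wide; 8 mm of play round its part. Origin: centre of its underside, on the table; z up. Long narrow nest with a white floor; recess 100 x 44 mm (x by y), outside 112 x 56 mm. The driver lies with its long side (x) along the nest's x, either way round.
- bottle: Bystander: white solvent dispenser bottle, 54 mm in diameter, 109 mm tall, steel top, standing loose among the parts, to be left alone. Origin: centre of its underside; z up.
There are look-alikes about, which are no part of the job. Several things have the shape of the heatsink; the one meant has the colours described above. Leave any purple look-alike of the driver alone.

How it is judged:
By the outcome, as a careful person would: the job done as asked, in the order asked, and still so for the second after the job is handed in, with the robot touching nothing.
It also fails if it takes over 120 s, if anything falls off the work surface, if the arm or the gripper's body presses on something with over 40 N, if the wrist force passes 120 N, or if a joint passes its speed limit or range.

## Working session

There is one attempt and no reset: what is moved stays moved. The work goes in short steps, Python scripts to look and compute and a tool call to move; the robot and the scene stay as the last step left them, time stands still between calls to the robot, and variables do not carry over. Pictures are saved under pics/ and viewed, at most 14 in all, crops included, and the job is handed in when it is done.

Besides the shell and the picture viewer there is one more tool, called after "Request:" by a JSON object that holds its "method" and its "body", one argument or row to a line. apply_moves: Moves the arm, as the interface text tells. Its arguments: {"type":"object","properties":{"targets":{"type":"array","items":{"type":"object","properties":{"travel":{"type":"array","items":{"type":"number"}},"roll":{"type":"number"},"jaw":{"type":"number"}}}}},"required":["targets"]}

```bash
mkdir -p pics; ls; python3 - <<'E'
from plant import ctrl
import cv2
for n in ("scene","side"):
    im=ctrl.snapshot(n); cv2.imwrite(f"pics/{n}0.png",cv2.resize(im[:,:,::-1],(800,600),interpolation=cv2.INTER_CUBIC))
    cv2.imwrite(f"pics/{n}0raw.png",im[:,:,::-1])
    c=ctrl.calibration(n); print(n,c["K"].round(1).tolist(),c["extrinsics"].round(4).tolist())
print(ctrl.calibration("wrist"))
o=ctrl.get_obs();print(o["clock"],o["tool_pos"],o["orientation"],o["opening"])
E
```

```text
pics
scene [[464.9, 0.0, 250.6], [0.0, 464.9, 186.8], [0.0, 0.0, 1.0]] [[0.7226, 0.5817, -0.3735, 0.908], [0.6911, -0.6201, 0.3712, -0.4782], [-0.0157, -0.5263, -0.8501, 1.0972], [0.0, 0.0, 0.0, 1.0]]
side [[449.6, 0.0, 258.1], [0.0, 449.6, 195.0], [0.0, 0.0, 1.0]] [[-0.9935, -0.0487, 0.1031, 0.3134], [-0.1137, 0.4955, -0.8611, 1.2625], [-0.0091, -0.8672, -0.4979, 0.7535], [0.0, 0.0, 0.0, 1.0]]
{'K': array([[344.82911608,   0.        , 257.34915317],
       [  0.        , 344.82911608, 188.51717816],
       [  0.        ,   0.        ,   1.        ]]), 'hand_eye': array([[ 8.85581273e-05, -9.55189469e-01, -2.95995052e-01,
         7.91682042e-02],
       [ 9.99999971e-01,  1.76825198e-05,  2.42125561e-04,
         2.92771419e-04],
       [-2.26041848e-04, -2.95995065e-01,  9.55189442e-01,
        -1.59016822e-01],
       [ 0.00000000e+00,  0.00000000e+00,  0.00000000e+00,
         1.00000000e+00]])}
0.1 [ 0.24502337 -0.62848517  0.22510774] [ 1.79913708e+02 -1.04573870e-02 -1.58703677e+02] 0.08754452544223983
```

View pics/scene0.png

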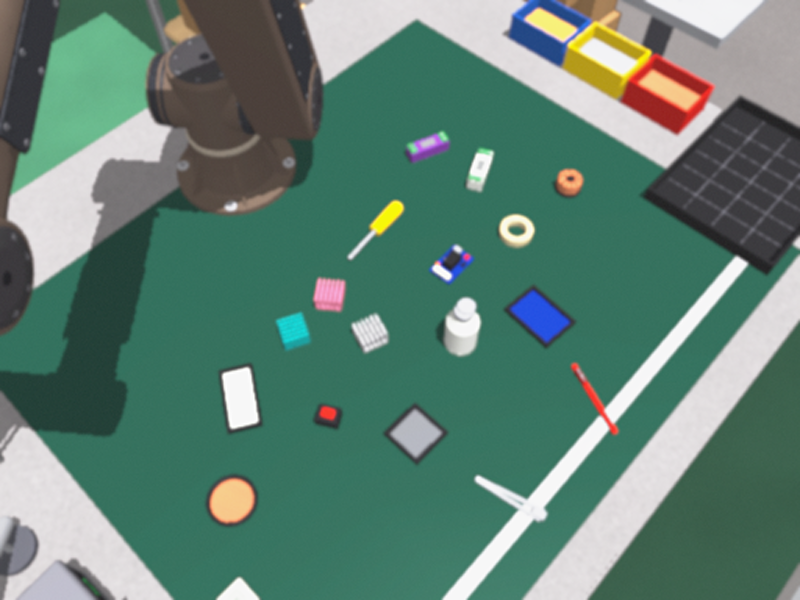

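View pics/side0.png

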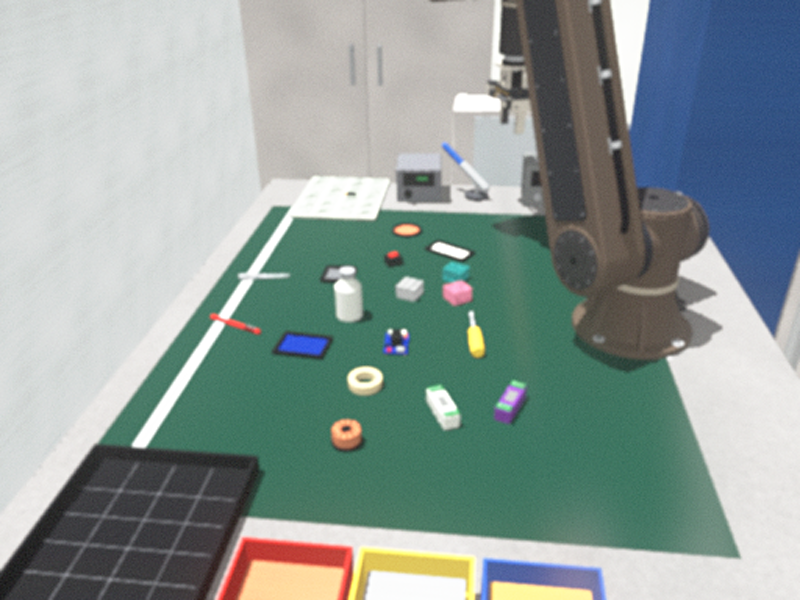

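The scene view (800x600 px) shows these candidates:
- **Board:** blue (452,263).
- **Choke:** copper coil (569,181). The cream tape ring at (517,231) is a look-alike.
- **Heatsink:** silver (370,332). Pink (329,294) and teal (293,331) are look-alikes, and the small red and black button is at (328,415).
- **Driver:** white (481,170). Purple (428,146) is a look-alike.
- **Nests:** board (540,316), choke (232,500), heatsink (416,433), driver (240,398).
- **Bottle:** (462,330).

I choose the blue, copper, silver and white ones.

```bash
cat > h.py <<'E'
import numpy as np, cv2
from scipy.spatial.transform import Rotation as R
from plant import ctrl
def campose(name,o=None):
    c=ctrl.calibration(name)
    if name!="wrist": return c["K"],c["extrinsics"]
    T=np.eye(4);T[:3,:3]=R.from_euler("xyz",o["orientation"],degrees=True).as_matrix();T[:3,3]=o["tool_pos"]
    return c["K"],T@c["hand_eye"]
def toworld(px,z,K,E):
    px=np.atleast_2d(px).astype(float)
    d=np.c_[px,np.ones(len(px))]@np.linalg.inv(K).T@E[:3,:3].T
    return E[:3,3]+d*((z-E[2,3])/d[:,2])[:,None]
def topix(P,K,E):
    p=(np.atleast_2d(P)-E[:3,3])@E[:3,:3]@K.T
    return p[:,:2]/p[:,2:]
def rect(mask,z,K,E):
    n,l,s,_=cv2.connectedComponentsWithStats(mask.astype(np.uint8))
    i=1+np.argmax(s[1:,4]); c,_=cv2.findContours((l==i).astype(np.uint8),0,1)
    W=toworld(max(c,key=len)[:,0],z,K,E)[:,:2]*1000
    (cx,cy),(w,h),a=cv2.minAreaRect(W.astype(np.float32))
    if w<h: w,h,a=h,w,a+90
    return np.round([cx,cy,w,h,(a+90)%180-90],1)
def near(im,p,r,f):
    """mask by f(h,s,v) within r px of p"""
    H=cv2.cvtColor(im,cv2.COLOR_RGB2HSV).astype(int); m=f(H[...,0],H[...,1],H[...,2])
    d=np.zeros(m.shape,np.uint8);cv2.circle(d,tuple(int(x) for x in p),int(r),1,-1)
    return m&(d>0)
blue=lambda h,s,v:(h>105)&(h<130)&(s>120)&(v>60)
cop=lambda h,s,v:((h<20)|(h>175))&(s>90)&(v>90)
grey=lambda h,s,v:(s<50)&(v>85)
white=lambda h,s,v:(s<60)&(v>150)
green=lambda h,s,v:((s<60)&(v>120))|((h>45)&(h<75)&(v>130))
E
python3 - <<'E'
from h import *
im=cv2.imread("pics/scene0raw.png")[:,:,::-1]; K,E=campose("scene")
for n,p,r,f,z in [("bnest",(540,316),50,blue,.003),("cnest",(232,500),40,cop,.003),("hnest",(416,433),40,grey,.003),("dnest",(240,398),40,white,.003),
 ("board",(452,263),35,blue,.007),("choke",(569,181),22,cop,.02),("heats",(370,332),27,grey,.029),("driver",(481,170),32,green,.026),("bottle",(462,330),45,white,.03)]:
    print(n,rect(near(im,np.array(p)*.64,r*.64,f),z,K,E))
E
```

```text
bnest [645.8 140.7  91.5  65.1  -5.4]
cnest [ 505.8 -433.    68.    66.    43.5]
hnest [ 635.  -163.9   63.7   62.8   89.4]
dnest [ 385.  -315.9  102.9   47.7  -32. ]
board [465.4 114.7  75.2  48.3 -86. ]
choke [509.9 404.7  64.8  47.4 -54.1]
heats [467.2 -94.2  62.1  53.6 -18.8]
driver [366.4 308.3 111.   37.8 -64.3]
bottle [571.4  21.8 111.6  57.9 -48.5]
```

Request:
{"method": "apply_moves", "body": {
  "targets": [
    {"travel":[0,0,0],"roll":-8.1,"jaw":87},
    {"travel":[0,0,0],"roll":-8.1,"jaw":87},
    {"travel":[0,0,0],"roll":-8.1,"jaw":87},
    {"travel":[0,0,0],"roll":-8.1,"jaw":87},
    {"travel":[0,0,0],"roll":-8.1,"jaw":87},
    {"travel":[0,0,0],"roll":-8.1,"jaw":87},
    {"travel":[0,0,0],"roll":-8.1,"jaw":87},
    {"travel":[0,0,0],"roll":-8.1,"jaw":87},
    {"travel":[0,0,0],"roll":-8.1,"jaw":87}
  ]
}}

```text
clock: 1.0
tool_pos: [0.2451, -0.6286, 0.2254]
orientation: [180.0, 0.1, -85.5]
force: [0.6, -0.2, 0.3]
opening: 0.0869
gripper_force: 0.0
```

Request:
{"method": "apply_moves", "body": {
  "targets": [
    {"travel":[-36,-28,0],"roll":0,"jaw":87},
    {"travel":[-36,-28,0],"roll":0,"jaw":87},
    {"travel":[-36,-28,0],"roll":0,"jaw":87},
    {"travel":[-36,-28,0],"roll":0,"jaw":87},
    {"travel":[-36,-28,0],"roll":0,"jaw":87},
    {"travel":[-36,-30,0],"roll":0,"jaw":87},
    {"travel":[-46,-10,0],"roll":0,"jaw":87},
    {"travel":[-46,-10,0],"roll":0,"jaw":87},
    {"travel":[-46,-10,0],"roll":0,"jaw":87}
  ]
}}

```text
clock: 1.9
tool_pos: [0.4185, -0.2593, 0.2255]
orientation: [180.0, 0.0, -85.8]
force: [1.1, -0.1, 0.7]
opening: 0.0864
gripper_force: 0.0
```

Request:
{"method": "apply_moves", "body": {
  "targets": [
    {"travel":[-46,-9,0],"roll":0,"jaw":87},
    {"travel":[-46,-9,0],"roll":0,"jaw":87},
    {"travel":[-46,-9,0],"roll":0,"jaw":87},
    {"travel":[-46,-9,0],"roll":0,"jaw":87},
    {"travel":[-46,-9,0],"roll":0,"jaw":87},
    {"travel":[-46,-9,0],"roll":0,"jaw":87},
    {"travel":[-46,-9,0],"roll":0,"jaw":87},
    {"travel":[-46,-9,0],"roll":0,"jaw":87},
    {"travel":[0,0,0],"roll":0,"jaw":87},
    {"travel":[0,0,0],"roll":0,"jaw":87}
  ]
}}

```text
clock: 2.9
tool_pos: [0.4632, 0.112, 0.2255]
orientation: [179.9, -0.0, -85.7]
force: [0.1, -0.7, -0.3]
opening: 0.087
gripper_force: 0.0
```

```bash
cat >> h.py <<'E'
def look(name):
    o=ctrl.get_obs(); im=ctrl.snapshot("wrist"); cv2.imwrite(f"pics/{name}.png",im[:,:,::-1]); return im,o,*campose("wrist",o)
def go(o,x,y,yaw=None):
    """tool-frame shift (mm) at present yaw to world x,y (mm); roll to yaw"""
    a=np.radians(o["orientation"][2]); d=np.array([x,y])-np.array(o["tool_pos"][:2])*1000
    tx=d@[np.cos(a),np.sin(a)]; ty=d@[np.sin(a),-np.cos(a)]
    r=None if yaw is None else round((o["orientation"][2]-yaw+180)%360-180,1)
    return round(tx,1),round(ty,1),"roll",r
E
python3 - <<'E'
from h import *
im,o,K,E=look("w1")
P=np.array([.4654,.1147,.007]);p=topix(P,K,E)[0];print(p)
print(rect(near(im,p,130,blue),.007,K,E))
print(rect(near(im,p,60,lambda h,s,v:v<60),.028,K,E))
E
```

```text
[255.92880805 158.88859159]
[465.9 116.8  72.6  45.8 -87. ]
[465.6 115.3  31.5  15.7 -85.4]
```

View pics/w1.png

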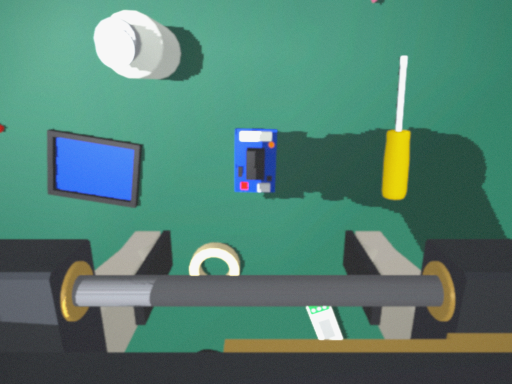

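The view shows the blue board centred at (256,159), the board nest at (95,168), the bottle at (140,45), and the tape ring and driver below. The measured board size, 72.6 x 45.8 mm, matches, so this is the right one. I'm descending now.

Request:
{"method": "apply_moves", "body": {
  "targets": [
    {"travel":[-3.9,-2.7,0],"roll":1.3,"jaw":80},
    {"travel":[0,0,40],"roll":0,"jaw":70},
    {"travel":[0,0,40],"roll":0,"jaw":60},
    {"travel":[0,0,40],"roll":0,"jaw":60},
    {"travel":[0,0,25],"roll":0,"jaw":60},
    {"travel":[0,0,20],"roll":0,"jaw":60},
    {"travel":[0,0,12],"roll":0,"jaw":60},
    {"travel":[0,0,9],"roll":0,"jaw":60},
    {"travel":[0,0,0],"roll":0,"jaw":60},
    {"travel":[0,0,0],"roll":0,"jaw":60}
  ]
}}

```text
clock: 3.95
tool_pos: [0.4664, 0.1149, 0.0404]
orientation: [-180.0, 0.0, -87.2]
force: [0.7, -0.4, 0.5]
opening: 0.0603
gripper_force: 0.0
```

Request:
{"method": "apply_moves", "body": {
  "targets": [
    {"travel":[0,0,0],"roll":0,"jaw":30},
    {"travel":[0,0,0],"roll":0,"jaw":25},
    {"travel":[0,0,0],"roll":0,"jaw":20},
    {"travel":[0,0,0],"roll":0,"jaw":14},
    {"travel":[0,0,0],"roll":0,"jaw":10},
    {"travel":[0,0,0],"roll":0,"jaw":10},
    {"travel":[0,0,0],"roll":0,"jaw":10},
    {"travel":[0,0,0],"roll":0,"jaw":10}
  ]
}}

```text
clock: 4.75
tool_pos: [0.466, 0.1152, 0.0399]
orientation: [180.0, -0.0, -87.1]
force: [1.0, 0.1, -0.3]
opening: 0.0106
gripper_force: 0.0
```

```bash
python3 - <<'E'
from h import *
im=cv2.imread("pics/w1.png")[:,:,::-1]
K,E=campose("wrist",dict(tool_pos=[.4632,.112,.2255],orientation=[179.9,0,-85.7]))
print(rect(near(im,(95,168),60,blue),.003,K,E))
print(toworld([(152,55)],.02,K,E))
print(ctrl.get_obs()["tool_pos"],ctrl.get_obs()["opening"],ctrl.get_obs()["gripper_force"])
E
```

```text
[648.2 141.7  87.2  62.2  -5.5]
[[0.57557021 0.01532143 0.02      ]]
[0.46596576 0.11523019 0.03994122] 0.010595428302012828 0.0
```

```bash
python3 - <<'E'
from h import *
im,o,K,E=look("w2")
s=ctrl.snapshot("scene"); K2,E2=campose("scene"); p=topix([.466,.115,.02],K2,E2)[0].astype(int)
c=s[p[1]-45:p[1]+45,p[0]-60:p[0]+60,::-1]
a=cv2.resize(c,(512,384),interpolation=cv2.INTER_CUBIC)[:,56:344+56]
cv2.imwrite("pics/c2.png",np.hstack([im[:,:,::-1],a])[:, :800])
E
```

```text
(no output)
```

View pics/c2.png

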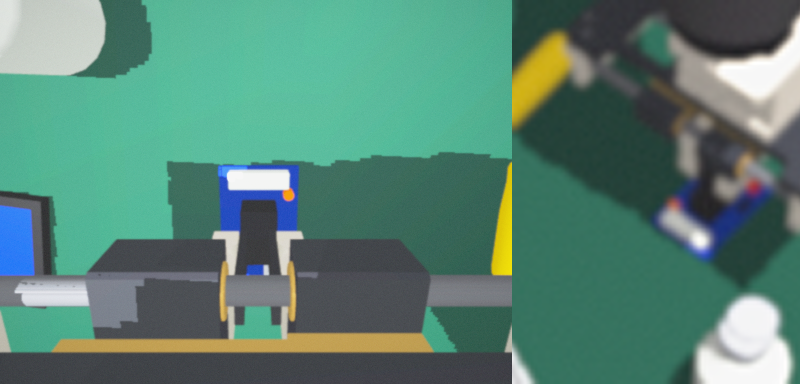

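```bash
python3 - <<'E'
from h import *
im=cv2.imread("pics/w2.png")[:,:,::-1];o=ctrl.get_obs();K,E=campose("wrist",o)
x,y,z=o["tool_pos"]
print("tips",topix([[x,y,z-.022],[x+.0053,y,z-.022],[x-.0053,y,z-.022]],K,E).round())
print("board corners",topix([[.4657+a*.023,.116+b*.036,.007] for a in(-1,1) for b in(-1,1)],K,E).round())
print("block top",topix([[.4657+a*.010,.116+b*.016,.028] for a in(-1,1) for b in(-1,1)],K,E).round())
H=cv2.resize(im[150:350,180:340],None,fx=4,fy=3,interpolation=cv2.INTER_CUBIC)[:,:,::-1]
cv2.imwrite("pics/c3.png",H); print(o["opening"],o["gripper_force"])
E
```

```text
tips [[259. 228.]
 [250. 228.]
 [268. 228.]]
board corners [[303. 165.]
 [293. 276.]
 [222. 161.]
 [220. 273.]]
block top [[280. 210.]
 [276. 264.]
 [242. 208.]
 [240. 262.]]
0.009804495163437814 0.0
```

View pics/c3.png

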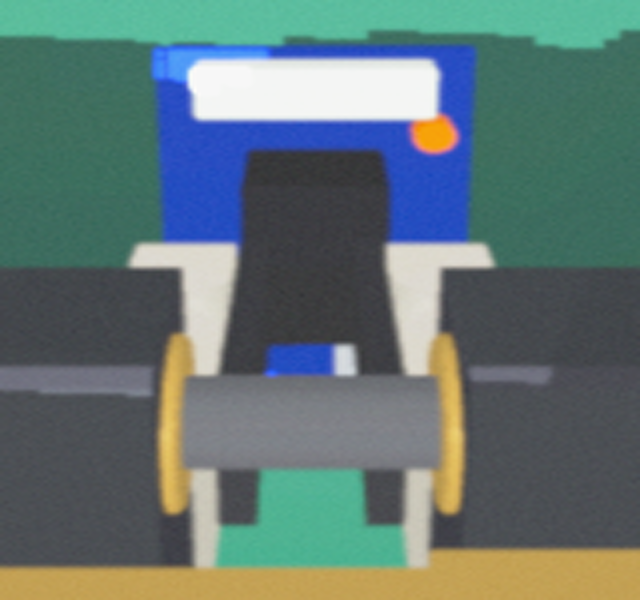

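Request:
{"method": "apply_moves", "body": {
  "targets": [
    {"travel":[0,0,0],"roll":0,"jaw":5},
    {"travel":[0,0,0],"roll":0,"jaw":0},
    {"travel":[0,0,0],"roll":0,"jaw":0},
    {"travel":[0,0,0],"roll":0,"jaw":0}
  ]
}}

```text
clock: 5.25
tool_pos: [0.466, 0.1152, 0.04]
orientation: [180.0, 0.0, -87.1]
force: [0.7, 0.4, -0.4]
opening: 0.0007
gripper_force: 0.0
```

```bash
python3 - <<'E'
from h import *
im,o,K,E=look("w3")
s=ctrl.snapshot("side"); K2,E2=campose("side"); p=topix([.466,.115,.03],K2,E2)[0].astype(int)
a=cv2.resize(s[p[1]-32:p[1]+32,p[0]-20:p[0]+20,::-1],(400,600),interpolation=cv2.INTER_CUBIC)
b=cv2.resize(im[150:350,190:323,::-1],(400,600),interpolation=cv2.INTER_CUBIC)
cv2.imwrite("pics/c4.png",np.hstack([b,a])); print(o["opening"],o["gripper_force"])
E
```

```text
0.0007201803713114531 0.0
```

View pics/c4.png

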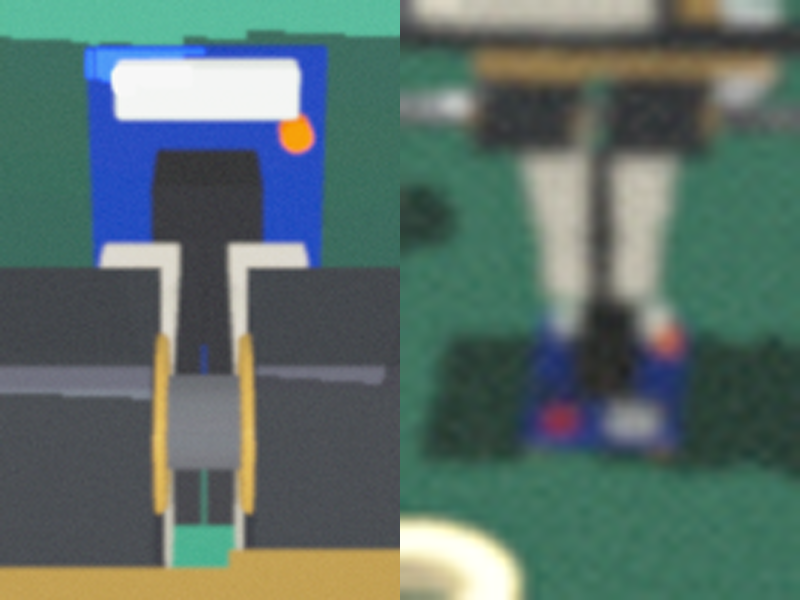

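The fingers closed on nothing, so they must still be above the 28 mm block. The tips are therefore at least 10 mm higher than nominal, which makes it safe to open, go 10 mm lower and retry.

Request:
{"method": "apply_moves", "body": {
  "targets": [
    {"travel":[0,0,0],"roll":0,"jaw":20},
    {"travel":[0,0,0],"roll":0,"jaw":40},
    {"travel":[0,0,0],"roll":0,"jaw":50},
    {"travel":[0,0,0],"roll":0,"jaw":50},
    {"travel":[0,0,5],"roll":0,"jaw":50},
    {"travel":[0,0,5],"roll":0,"jaw":50},
    {"travel":[0,0,0],"roll":0,"jaw":50}
  ]
}}

```text
clock: 6.05
tool_pos: [0.4654, 0.1148, 0.0291]
orientation: [179.9, -0.0, -87.1]
force: [-0.2, -0.1, -0.1]
opening: 0.0483
gripper_force: 0.0
```

Request:
{"method": "apply_moves", "body": {
  "targets": [
    {"travel":[0,0,0],"roll":0,"jaw":30},
    {"travel":[0,0,0],"roll":0,"jaw":20},
    {"travel":[0,0,0],"roll":0,"jaw":10},
    {"travel":[0,0,0],"roll":0,"jaw":10},
    {"travel":[0,0,0],"roll":0,"jaw":10},
    {"travel":[0,0,0],"roll":0,"jaw":10}
  ]
}}

```text
clock: 6.65
tool_pos: [0.466, 0.1152, 0.03]
orientation: [-180.0, 0.0, -87.1]
force: [0.5, 0.6, 0.1]
opening: 0.0115
gripper_force: 0.0
```

```bash
python3 - <<'E'
from h import *
im,o,K,E=look("w4")
s=ctrl.snapshot("side"); K2,E2=campose("side"); p=topix([.466,.115,.03],K2,E2)[0].astype(int)
a=cv2.resize(s[p[1]-32:p[1]+32,p[0]-20:p[0]+20,::-1],(400,600),interpolation=cv2.INTER_CUBIC)
b=cv2.resize(im[150:350,190:323,::-1],(400,600),interpolation=cv2.INTER_CUBIC)
cv2.imwrite("pics/c5.png",np.hstack([b,a])); print(o["opening"],o["gripper_force"],o["force"])
f=lambda q:(topix(q,K2,E2)-p+[20,32])*[10,9.375]+[400,0]
print("side: block corners",f([[.466+a*.01,.116+b*.016,z] for z in(.007,.028) for b in(1,-1) for a in(1,-1)]).round().tolist())
print("tip",f([[.466,.1248,.008],[.466,.1248,.030],[.466,.1248,.04]]).round().tolist())
E
```

```text
0.011544812116335247 0.0 [0.51754749 0.55537642 0.07636088]
side: block corners [[565.0, 395.0], [630.0, 399.0], [578.0, 343.0], [642.0, 346.0], [563.0, 341.0], [629.0, 344.0], [577.0, 288.0], [642.0, 292.0]]
tip [[600.0, 382.0], [599.0, 325.0], [599.0, 299.0]]
```

View pics/c5.png

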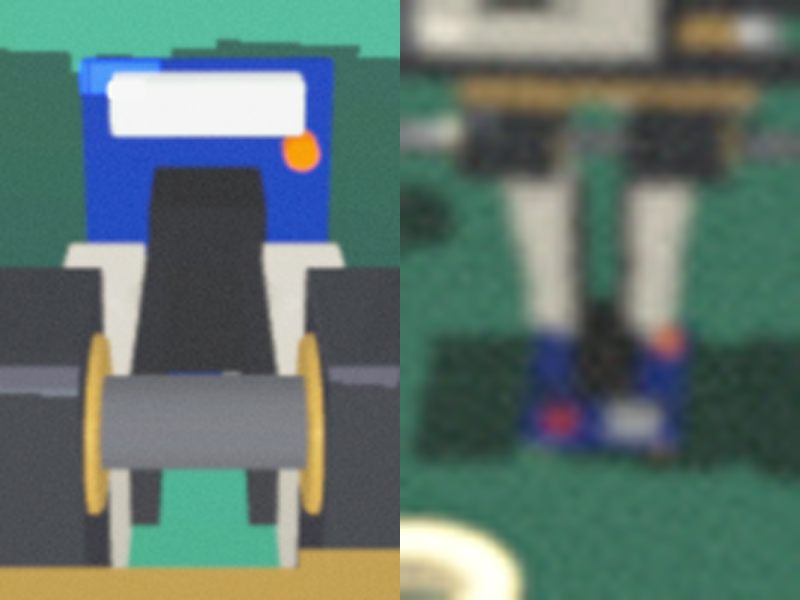

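Tips in the side view end at about z=28, so in practice they sit close to the TCP rather than 22 mm ahead. I'll open and go another 9 mm down.

Request:
{"method": "apply_moves", "body": {
  "targets": [
    {"travel":[0,0,0],"roll":0,"jaw":30},
    {"travel":[0,0,0],"roll":0,"jaw":45},
    {"travel":[0,0,0],"roll":0,"jaw":45},
    {"travel":[0,0,3],"roll":0,"jaw":45},
    {"travel":[0,0,3],"roll":0,"jaw":45},
    {"travel":[0,0,3],"roll":0,"jaw":45},
    {"travel":[0,0,0],"roll":0,"jaw":45}
  ]
}}

```text
clock: 7.45
tool_pos: [0.4656, 0.115, 0.0204]
orientation: [179.9, -0.0, -87.1]
force: [0.0, 0.1, -0.3]
opening: 0.0453
gripper_force: 0.0
```

Request:
{"method": "apply_moves", "body": {
  "targets": [
    {"travel":[0,0,0],"roll":0,"jaw":30},
    {"travel":[0,0,0],"roll":0,"jaw":20},
    {"travel":[0,0,0],"roll":0,"jaw":10},
    {"travel":[0,0,0],"roll":0,"jaw":10},
    {"travel":[0,0,0],"roll":0,"jaw":10},
    {"travel":[0,0,0],"roll":0,"jaw":10}
  ]
}}

```text
clock: 8.05
tool_pos: [0.466, 0.1152, 0.0211]
orientation: [-180.0, 0.0, -87.1]
force: [0.2, 0.1, 1.2]
opening: 0.0195
gripper_force: 30.0
```

Gripped at 19.5 mm opening with 30 N. I'm lifting, turning by -81.5 and carrying it to the nest at (648,141.6).

Request:
{"method": "apply_moves", "body": {
  "targets": [
    {"travel":[0,0,-5],"roll":0,"jaw":10},
    {"travel":[0,0,-10],"roll":0,"jaw":10},
    {"travel":[0,0,-20],"roll":0,"jaw":10},
    {"travel":[0,0,-30],"roll":0,"jaw":10},
    {"travel":[0,0,-30],"roll":0,"jaw":10},
    {"travel":[0,0,-30],"roll":0,"jaw":10},
    {"travel":[0,0,-20],"roll":0,"jaw":10},
    {"travel":[0,0,-10],"roll":0,"jaw":10}
  ]
}}

```text
clock: 8.85
tool_pos: [0.4667, 0.1156, 0.1788]
orientation: [-179.8, 0.1, -87.1]
force: [-0.2, 0.6, -0.9]
opening: 0.0195
gripper_force: 30.0
```

Request:
{"method": "apply_moves", "body": {
  "targets": [
    {"travel":[0,0,0],"roll":-8.15,"jaw":10},
    {"travel":[0,0,0],"roll":-8.15,"jaw":10},
    {"travel":[0,0,0],"roll":-8.15,"jaw":10},
    {"travel":[0,0,0],"roll":-8.15,"jaw":10},
    {"travel":[0,0,0],"roll":-8.15,"jaw":10},
    {"travel":[0,0,0],"roll":-8.15,"jaw":10},
    {"travel":[0,0,0],"roll":-8.15,"jaw":10},
    {"travel":[0,0,0],"roll":-8.15,"jaw":10},
    {"travel":[0,0,0],"roll":-8.15,"jaw":10},
    {"travel":[0,0,0],"roll":-8.15,"jaw":10}
  ]
}}

```text
clock: 9.85
tool_pos: [0.4655, 0.115, 0.1756]
orientation: [180.0, 0.1, -5.3]
force: [-0.8, -0.4, -0.1]
opening: 0.0193
gripper_force: 30.0
```

Request:
{"method": "apply_moves", "body": {
  "targets": [
    {"travel":[10,-3,0],"roll":0,"jaw":10},
    {"travel":[25,-6,0],"roll":0,"jaw":10},
    {"travel":[37,-9,0],"roll":0,"jaw":10},
    {"travel":[37,-9,0],"roll":0,"jaw":10},
    {"travel":[35,-8,0],"roll":0,"jaw":10},
    {"travel":[25,-6,0],"roll":0,"jaw":10},
    {"travel":[9.7,-3.1,0],"roll":0,"jaw":10},
    {"travel":[0,0,0],"roll":0,"jaw":10},
    {"travel":[0,0,0],"roll":0,"jaw":10}
  ]
}}

```text
clock: 10.75
tool_pos: [0.6475, 0.1414, 0.1753]
orientation: [180.0, 0.1, -5.7]
force: [-0.4, -0.2, -1.5]
opening: 0.0195
gripper_force: 30.0
```

```bash
python3 - <<'E'
from h import *
im,o,K,E=look("w5"); print(o["tool_pos"],o["orientation"],o["opening"],o["gripper_force"])
z=o["tool_pos"][2]-.0211+.007
print("board",rect(near(im,topix([*o["tool_pos"][:2],z],K,E)[0],110,blue),z,K,E), go(o,648.2,141.6,-5.6))
E
```

```text
[0.64750262 0.14142246 0.17530006] [ 1.79969411e+02  7.28675537e-02 -5.71367503e+00] 0.019543418426868128 29.999921321868896
board [679.1 139.1  56.7  45.9  -5.3] (np.float64(0.7), np.float64(-0.2), 'roll', np.float64(-0.1))
```

View pics/w5.png

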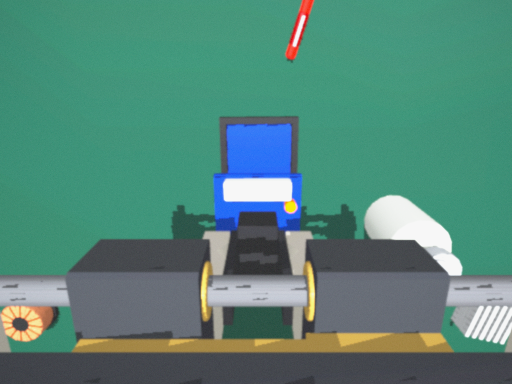

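Request:
{"method": "apply_moves", "body": {
  "targets": [
    {"travel":[0.7,0,20],"roll":0,"jaw":10},
    {"travel":[0,0,40],"roll":0,"jaw":10},
    {"travel":[0,0,40],"roll":0,"jaw":10},
    {"travel":[0,0,25],"roll":0,"jaw":10},
    {"travel":[0,0,14],"roll":0,"jaw":10},
    {"travel":[0,0,6],"roll":0,"jaw":10},
    {"travel":[0,0,3],"roll":0,"jaw":10},
    {"travel":[0,0,0],"roll":0,"jaw":10},
    {"travel":[0,0,0],"roll":0,"jaw":10}
  ]
}}

```text
clock: 11.7
tool_pos: [0.6496, 0.142, 0.0294]
orientation: [-179.9, -0.1, -5.6]
force: [0.2, 0.4, -0.6]
opening: 0.0195
gripper_force: 30.0
```

Request:
{"method": "apply_moves", "body": {
  "targets": [
    {"travel":[0,0,1],"roll":0,"jaw":10},
    {"travel":[0,0,0.5],"roll":0,"jaw":10},
    {"travel":[0,0,0.5],"roll":0,"jaw":10},
    {"travel":[0,0,0],"roll":0,"jaw":10},
    {"travel":[0,0,0],"roll":0,"jaw":10}
  ]
}}

```text
clock: 12.2
tool_pos: [0.6488, 0.1416, 0.0259]
orientation: [180.0, 0.0, -5.6]
force: [-0.2, 0.2, -1.7]
opening: 0.0192
gripper_force: 30.0
```

Request:
{"method": "apply_moves", "body": {
  "targets": [
    {"travel":[0,0,0.5],"roll":0,"jaw":10},
    {"travel":[0,0,0.5],"roll":0,"jaw":10},
    {"travel":[0,0,0.5],"roll":0,"jaw":10},
    {"travel":[0,0,0],"roll":0,"jaw":10},
    {"travel":[0,0,0],"roll":0,"jaw":10}
  ]
}}

```text
clock: 12.7
tool_pos: [0.6488, 0.1416, 0.0244]
orientation: [180.0, 0.0, -5.6]
force: [0.7, 0.2, -0.3]
opening: 0.0194
gripper_force: 30.0
```

Request:
{"method": "apply_moves", "body": {
  "targets": [
    {"travel":[0,0,0.4],"roll":0,"jaw":10},
    {"travel":[0,0,0.3],"roll":0,"jaw":10},
    {"travel":[0,0,0],"roll":0,"jaw":10},
    {"travel":[0,0,0],"roll":0,"jaw":10}
  ]
}}

```text
clock: 13.1
tool_pos: [0.6489, 0.1417, 0.0241]
orientation: [-180.0, -0.0, -5.6]
force: [-1.2, 0.2, 3.7]
opening: 0.0196
gripper_force: 30.0
```

Request:
{"method": "apply_moves", "body": {
  "targets": [
    {"travel":[0,0,0],"roll":0,"jaw":22},
    {"travel":[0,0,0],"roll":0,"jaw":30},
    {"travel":[0,0,0],"roll":0,"jaw":40},
    {"travel":[0,0,0],"roll":0,"jaw":40},
    {"travel":[0,0,-8],"roll":0,"jaw":40},
    {"travel":[0,0,-20],"roll":0,"jaw":40},
    {"travel":[0,0,-40],"roll":0,"jaw":50},
    {"travel":[0,0,-45],"roll":0,"jaw":60},
    {"travel":[0,0,-45],"roll":0,"jaw":70},
    {"travel":[0,0,-20],"roll":0,"jaw":80}
  ]
}}

```text
clock: 14.1
tool_pos: [0.6506, 0.142, 0.2079]
orientation: [-179.8, -0.4, -5.6]
force: [1.3, -0.3, 0.9]
opening: 0.0668
gripper_force: 0.0
```

```bash
python3 - <<'E'
from h import *
im,o,K,E=look("w6"); print(o["tool_pos"],o["opening"])
p=topix([.6485,.1416,.01],K,E)[0]; print(p)
print("board+nest",rect(near(im,p,130,blue),.01,K,E))
E
```

```text
[0.65062832 0.14197204 0.20785939] 0.06677757561671954
[259.27860648 165.31707019]
board+nest [647.9 140.7  85.8  62.2  -5.5]
```

View pics/w6.png

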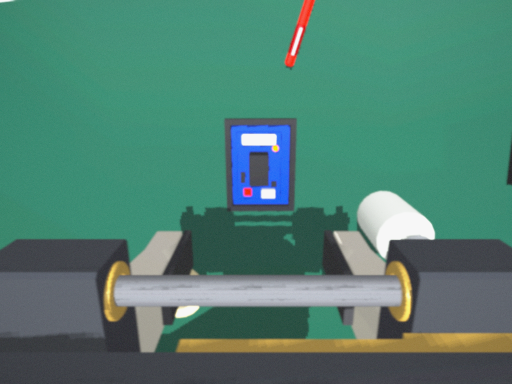

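Request:
{"method": "apply_moves", "body": {
  "targets": [
    {"travel":[-8,-12,0],"roll":0,"jaw":87},
    {"travel":[-20,-30,0],"roll":0,"jaw":87},
    {"travel":[-25,-37,0],"roll":0,"jaw":87},
    {"travel":[-25,-38,0],"roll":0,"jaw":87},
    {"travel":[-25,-38,0],"roll":0,"jaw":87},
    {"travel":[-25,-38,0],"roll":0,"jaw":87},
    {"travel":[-20,-30,0],"roll":0,"jaw":87},
    {"travel":[-16,-25,0],"roll":0,"jaw":87},
    {"travel":[0,0,0],"roll":0,"jaw":87},
    {"travel":[0,0,0],"roll":0,"jaw":87}
  ]
}}

```text
clock: 15.15
tool_pos: [0.5087, 0.4049, 0.201]
orientation: [179.9, 0.1, -5.5]
force: [-0.0, -0.6, -0.1]
opening: 0.087
gripper_force: 0.0
```

```bash
cat > m.py <<'E'
from h import *
import sys
def meas(im,K,E,P,r,f,z):
    p=topix([P[0],P[1],z],K,E)[0]; m=near(im,p,r,f)
    q=rect(m,z,K,E); return p.round(),q
E
python3 - <<'E'
from m import *
im,o,K,E=look("w7"); print(o["tool_pos"],o["orientation"])
print(meas(im,K,E,(.51,.405),90,cop,.028))
foot=meas(im,K,E,(.51,.405),90,lambda h,s,v:(v<60)|(((h<20)|(h>175))&(s>90)&(v>60)),.006); print(foot)
print(go(o,*foot[1][:2]))
E
```

```text
[0.50865888 0.40494821 0.20097902] [ 1.79929147e+02  5.19415954e-02 -5.49670106e+00]
(array([258., 166.]), array([512. , 407.6,  46.8,  46.7, -50.7]))
(array([258., 161.]), array([506.9, 408.3,  49.9,  49.8, -50.7]))
(np.float64(-2.1), np.float64(-3.2), 'roll', None)
```

View pics/w7.png

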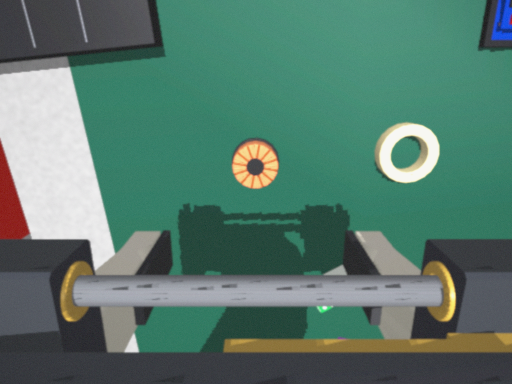

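w6 shows the board flat in its nest inside the rim. w7 shows the copper coil at (256,165), measured 46.8 mm across (expected 46), with the cream tape ring away at (407,153). Descending on the coil.

Request:
{"method": "apply_moves", "body": {
  "targets": [
    {"travel":[2.5,-3.1,20],"roll":0,"jaw":80},
    {"travel":[0,0,40],"roll":0,"jaw":70},
    {"travel":[0,0,45],"roll":0,"jaw":66},
    {"travel":[0,0,35],"roll":0,"jaw":66},
    {"travel":[0,0,22],"roll":0,"jaw":66},
    {"travel":[0,0,12],"roll":0,"jaw":66},
    {"travel":[0,0,6],"roll":0,"jaw":66},
    {"travel":[0,0,4],"roll":0,"jaw":66},
    {"travel":[0,0,0],"roll":0,"jaw":66},
    {"travel":[0,0,0],"roll":0,"jaw":66}
  ]
}}

```text
clock: 16.2
tool_pos: [0.5131, 0.4078, 0.0189]
orientation: [-179.9, -0.1, -5.6]
force: [0.2, 0.1, 0.3]
opening: 0.0661
gripper_force: 0.0
```

Request:
{"method": "apply_moves", "body": {
  "targets": [
    {"travel":[0,0,2],"roll":0,"jaw":56},
    {"travel":[0,0,0],"roll":0,"jaw":50},
    {"travel":[0,0,0],"roll":0,"jaw":44},
    {"travel":[0,0,0],"roll":0,"jaw":36},
    {"travel":[0,0,0],"roll":0,"jaw":36},
    {"travel":[0,0,0],"roll":0,"jaw":36},
    {"travel":[0,0,0],"roll":0,"jaw":36}
  ]
}}

```text
clock: 16.9
tool_pos: [0.5126, 0.4074, 0.016]
orientation: [-180.0, -0.0, -5.6]
force: [-1.3, 0.1, 4.3]
opening: 0.0453
gripper_force: 30.0
```

Request:
{"method": "apply_moves", "body": {
  "targets": [
    {"travel":[0,0,-5],"roll":0,"jaw":36},
    {"travel":[0,0,-12],"roll":0,"jaw":36},
    {"travel":[0,0,-25],"roll":0,"jaw":36},
    {"travel":[0,0,-35],"roll":0,"jaw":36},
    {"travel":[0,0,-40],"roll":0,"jaw":36},
    {"travel":[0,0,-35],"roll":0,"jaw":36},
    {"travel":[0,0,-20],"roll":0,"jaw":36},
    {"travel":[0,10,-12],"roll":0,"jaw":36},
    {"travel":[0,20,0],"roll":0,"jaw":36},
    {"travel":[1,32,0],"roll":0,"jaw":36}
  ]
}}

```text
clock: 17.9
tool_pos: [0.507, 0.345, 0.1995]
orientation: [180.0, 0.0, -5.5]
force: [-0.2, 0.3, -1.5]
opening: 0.045
gripper_force: 30.0
```

Request:
{"method": "apply_moves", "body": {
  "targets": [
    {"travel":[1,43,0],"roll":0,"jaw":36},
    {"travel":[1,43,0],"roll":0,"jaw":36},
    {"travel":[1,43,0],"roll":0,"jaw":36},
    {"travel":[1,43,0],"roll":0,"jaw":36},
    {"travel":[1,43,0],"roll":0,"jaw":36},
    {"travel":[1,43,0],"roll":0,"jaw":36},
    {"travel":[1,43,0],"roll":0,"jaw":36},
    {"travel":[1,43,0],"roll":0,"jaw":36},
    {"travel":[1,43,0],"roll":0,"jaw":36},
    {"travel":[1,43,0],"roll":0,"jaw":36}
  ]
}}

```text
clock: 18.9
tool_pos: [0.474, -0.0855, 0.1996]
orientation: [-180.0, 0.0, -5.6]
force: [2.2, -0.5, -2.4]
opening: 0.0451
gripper_force: 30.0
```

Request:
{"method": "apply_moves", "body": {
  "targets": [
    {"travel":[1,43,0],"roll":0,"jaw":36},
    {"travel":[1,43,0],"roll":0,"jaw":36},
    {"travel":[1,43,0],"roll":0,"jaw":36},
    {"travel":[1,43,0],"roll":0,"jaw":36},
    {"travel":[0,43,0],"roll":0,"jaw":36},
    {"travel":[0,43,0],"roll":0,"jaw":36},
    {"travel":[0,43,0],"roll":0,"jaw":36},
    {"travel":[0,30,0],"roll":0,"jaw":36},
    {"travel":[0,14,0],"roll":0,"jaw":36},
    {"travel":[0,0,0],"roll":0,"jaw":36}
  ]
}}

```text
clock: 19.9
tool_pos: [0.4444, -0.4284, 0.1987]
orientation: [-180.0, 0.1, -5.8]
force: [-0.1, -0.4, -2.1]
opening: 0.045
gripper_force: 30.0
```

```bash
python3 - <<'E'
from m import *
im,o,K,E=look("w8"); print(o["tool_pos"],o["orientation"],o["opening"],o["gripper_force"])
p,q=meas(im,K,E,(.5058,-.433),85,lambda h,s,v:cop(h,s,v)&(np.arange(384)[:,None]<225),.003); print(p,q)
print(go(o,*q[:2]))
E
```

```text
[ 0.44435945 -0.42844986  0.19871668] [-1.79951767e+02  1.05285465e-01 -5.75268338e+00] 0.044977857426136865 29.99941885471344
[257. 102.] [ 506.6 -430.8   65.1   64.9   84.2]
(np.float64(62.2), np.float64(-3.9), 'roll', None)
```

Request:
{"method": "apply_moves", "body": {
  "targets": [
    {"travel":[20,-1,0],"roll":0,"jaw":36},
    {"travel":[28,-2,0],"roll":0,"jaw":36},
    {"travel":[15,-1,15],"roll":0,"jaw":36},
    {"travel":[0,0,35],"roll":0,"jaw":36},
    {"travel":[0,0,40],"roll":0,"jaw":36},
    {"travel":[0,0,35],"roll":0,"jaw":36},
    {"travel":[0,0,25],"roll":0,"jaw":36},
    {"travel":[0,0,15],"roll":0,"jaw":36},
    {"travel":[0,0,8],"roll":0,"jaw":36},
    {"travel":[0,0,0],"roll":0,"jaw":36}
  ]
}}

```text
clock: 20.95
tool_pos: [0.5087, -0.4288, 0.0261]
orientation: [-180.0, 0.1, -5.6]
force: [0.5, -0.7, -1.2]
opening: 0.045
gripper_force: 30.0
```

Request:
{"method": "apply_moves", "body": {
  "targets": [
    {"travel":[0,0,1],"roll":0,"jaw":36},
    {"travel":[0,0,1],"roll":0,"jaw":36},
    {"travel":[0,0,1],"roll":0,"jaw":36},
    {"travel":[0,0,0],"roll":0,"jaw":36},
    {"travel":[0,0,0],"roll":0,"jaw":36}
  ]
}}

```text
clock: 21.45
tool_pos: [0.509, -0.4295, 0.0241]
orientation: [180.0, -0.0, -5.6]
force: [0.9, -0.3, -1.6]
opening: 0.0451
gripper_force: 30.0
```

Request:
{"method": "apply_moves", "body": {
  "targets": [
    {"travel":[-1,1.5,2],"roll":0,"jaw":36},
    {"travel":[0,0,1.5],"roll":0,"jaw":36},
    {"travel":[0,0,0.5],"roll":0,"jaw":36},
    {"travel":[0,0,0.5],"roll":0,"jaw":36},
    {"travel":[0,0,0],"roll":0,"jaw":36},
    {"travel":[0,0,0],"roll":0,"jaw":36}
  ]
}}

```text
clock: 22.05
tool_pos: [0.5078, -0.4308, 0.0193]
orientation: [180.0, -0.0, -5.6]
force: [0.0, -0.0, -1.7]
opening: 0.0451
gripper_force: 30.0
```

Request:
{"method": "apply_moves", "body": {
  "targets": [
    {"travel":[0,0,0.4],"roll":0,"jaw":36},
    {"travel":[0,0,0.4],"roll":0,"jaw":36},
    {"travel":[0,0,0],"roll":0,"jaw":36}
  ]
}}

```text
clock: 22.35
tool_pos: [0.5079, -0.4308, 0.019]
orientation: [180.0, -0.0, -5.6]
force: [-1.6, 1.8, 4.4]
opening: 0.0448
gripper_force: 30.0
```

Request:
{"method": "apply_moves", "body": {
  "targets": [
    {"travel":[0,0,0],"roll":0,"jaw":47},
    {"travel":[0,0,0],"roll":0,"jaw":54},
    {"travel":[0,0,0],"roll":0,"jaw":62},
    {"travel":[0,0,0],"roll":0,"jaw":66},
    {"travel":[0,0,-8],"roll":0,"jaw":66},
    {"travel":[0,0,-25],"roll":0,"jaw":70},
    {"travel":[0,0,-45],"roll":0,"jaw":80},
    {"travel":[0,0,-48],"roll":0,"jaw":87},
    {"travel":[0,0,-40],"roll":0,"jaw":87},
    {"travel":[0,0,-15],"roll":0,"jaw":87}
  ]
}}

```text
clock: 23.35
tool_pos: [0.5094, -0.432, 0.2057]
orientation: [179.8, -0.4, -5.6]
force: [1.0, -0.2, -0.4]
opening: 0.0865
gripper_force: 0.0
```

```bash
python3 - <<'E'
from m import *
im,o,K,E=look("w9"); print(o["tool_pos"])
print(meas(im,K,E,(.5066,-.4308),70,lambda h,s,v:cop(h,s,v)&(s>150),.028))
cv2.imwrite("pics/w9c.png",cv2.resize(im[80:240,160:360,::-1],(400,320)))
E
```

```text
[ 0.50942171 -0.43204278  0.20574584]
(array([257., 171.]), array([ 491.5, -421.8,   13.8,   12.8,   56.7]))
```

View pics/w9c.png

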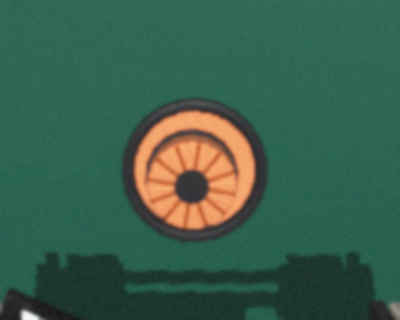

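Request:
{"method": "apply_moves", "body": {
  "targets": [
    {"travel":[-4,-15,0],"roll":0,"jaw":87},
    {"travel":[-9,-35,0],"roll":0,"jaw":87},
    {"travel":[-11,-45,0],"roll":0,"jaw":87},
    {"travel":[-11,-45,0],"roll":0,"jaw":87},
    {"travel":[-11,-45,0],"roll":0,"jaw":87},
    {"travel":[-11,-45,0],"roll":0,"jaw":87},
    {"travel":[-11,-45,0],"roll":0,"jaw":87},
    {"travel":[-8,-35,0],"roll":0,"jaw":87},
    {"travel":[-5,-20,0],"roll":0,"jaw":87},
    {"travel":[0,0,0],"roll":0,"jaw":87}
  ]
}}

```text
clock: 24.4
tool_pos: [0.4581, -0.0921, 0.1991]
orientation: [-180.0, 0.0, -5.4]
force: [-0.8, -1.0, -0.7]
opening: 0.087
gripper_force: 0.0
```

```bash
python3 - <<'E'
from m import *
im,o,K,E=look("w10"); print(o["tool_pos"],o["orientation"])
f=lambda h,s,v:(s<60)&(v>70)
for z in (.029,): print(meas(im,K,E,(.462,-.095),60,f,z))
print(meas(im,K,E,(.462,-.095),60,lambda h,s,v:(s<60)&(v>180),.029))
cv2.imwrite("pics/w10c.png",cv2.resize(im[90:230,170:350,::-1],(540,420)))
E
```

```text
[ 0.45809789 -0.09210311  0.19911661] [-1.79973365e+02  2.74527926e-02 -5.41768292e+00]
(array([261., 164.]), array([463.9, -89.2,  49.7,  46. , -19.2]))
(array([261., 164.]), array([463.9, -89.1,  49. ,  45.7, -19.3]))
```

View pics/w10c.png

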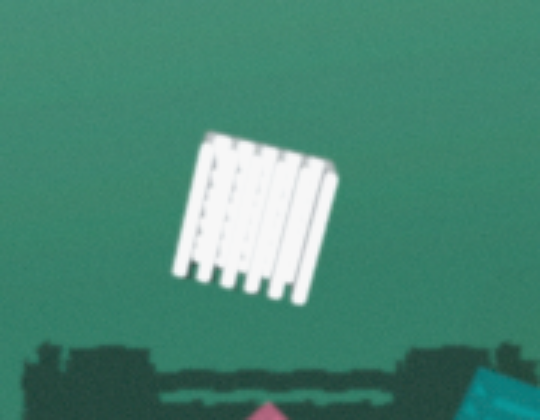

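w9c shows the coil flat inside its nest rim, at crop (191,187). w10c shows the silver finned heatsink at crop (255,215), with fins at about -19°, and pink and teal look-alikes at the bottom edge. Gripping the silver one across its fins.

Request:
{"method": "apply_moves", "body": {
  "targets": [
    {"travel":[0,0,0],"roll":6.9,"jaw":80},
    {"travel":[0,0,20],"roll":6.9,"jaw":70},
    {"travel":[1.8,-4.6,40],"roll":0,"jaw":64},
    {"travel":[0,0,40],"roll":0,"jaw":64},
    {"travel":[0,0,35],"roll":0,"jaw":64},
    {"travel":[0,0,22],"roll":0,"jaw":64},
    {"travel":[0,0,14],"roll":0,"jaw":64},
    {"travel":[0,0,8],"roll":0,"jaw":64},
    {"travel":[0,0,3],"roll":0,"jaw":64},
    {"travel":[0,0,0],"roll":0,"jaw":64}
  ]
}}

```text
clock: 25.45
tool_pos: [0.4625, -0.091, 0.0174]
orientation: [180.0, 0.0, -19.4]
force: [-0.7, 0.5, 0.1]
opening: 0.0639
gripper_force: 0.0
```

Request:
{"method": "apply_moves", "body": {
  "targets": [
    {"travel":[0,0,1],"roll":0,"jaw":54},
    {"travel":[0,0,0],"roll":0,"jaw":48},
    {"travel":[0,0,0],"roll":0,"jaw":42},
    {"travel":[0,0,0],"roll":0,"jaw":34},
    {"travel":[0,0,0],"roll":0,"jaw":34},
    {"travel":[0,0,0],"roll":0,"jaw":34},
    {"travel":[0,0,0],"roll":0,"jaw":34}
  ]
}}

```text
clock: 26.15
tool_pos: [0.463, -0.0906, 0.017]
orientation: [-180.0, -0.0, -19.4]
force: [-1.6, 0.4, 6.0]
opening: 0.0436
gripper_force: 30.0
```

Request:
{"method": "apply_moves", "body": {
  "targets": [
    {"travel":[0,0,-5],"roll":0,"jaw":34},
    {"travel":[0,0,-12],"roll":0,"jaw":34},
    {"travel":[0,0,-25],"roll":0,"jaw":34},
    {"travel":[0,0,-38],"roll":0,"jaw":34},
    {"travel":[0,0,-40],"roll":0,"jaw":34},
    {"travel":[0,0,-35],"roll":-5,"jaw":34},
    {"travel":[0,0,-20],"roll":-7,"jaw":34},
    {"travel":[0,0,-8],"roll":-6.8,"jaw":34},
    {"travel":[0,0,0],"roll":0,"jaw":34}
  ]
}}

```text
clock: 27.05
tool_pos: [0.4631, -0.0906, 0.201]
orientation: [-180.0, -0.2, -0.5]
force: [0.2, -0.1, -1.5]
opening: 0.0437
gripper_force: 30.0
```

Request:
{"method": "apply_moves", "body": {
  "targets": [
    {"travel":[15,10,0],"roll":0,"jaw":34},
    {"travel":[30,20,0],"roll":0,"jaw":34},
    {"travel":[35,22,0],"roll":0,"jaw":34},
    {"travel":[22,15,0],"roll":0,"jaw":34},
    {"travel":[8,5,0],"roll":0,"jaw":34},
    {"travel":[0,0,0],"roll":0,"jaw":34},
    {"travel":[0,0,0],"roll":0,"jaw":34}
  ]
}}

```text
clock: 27.75
tool_pos: [0.5708, -0.1636, 0.1985]
orientation: [-180.0, 0.1, -0.7]
force: [-0.3, -0.6, -0.6]
opening: 0.0434
gripper_force: 30.0
```

```bash
python3 - <<'E'
from m import *
im,o,K,E=look("w11"); print(o["tool_pos"],o["orientation"],o["opening"],o["gripper_force"])
up=lambda h,s,v:(s<60)&(v>85)&(np.arange(384)[:,None]<190)
p,q=meas(im,K,E,(.635,-.164),70,up,.003); print(p,q); print(go(o,*q[:2]))
E
```

```text
[ 0.57076824 -0.16355641  0.19848532] [-1.79982749e+02  1.16205008e-01 -7.06519296e-01] 0.043396018569541214 29.999704957008362
[258.  99.] [ 637.  -162.9   72.8   72.1   89.8]
(np.float64(66.2), np.float64(-1.5), 'roll', None)
```

Request:
{"method": "apply_moves", "body": {
  "targets": [
    {"travel":[20,0,0],"roll":0,"jaw":34},
    {"travel":[30,-1,0],"roll":0,"jaw":34},
    {"travel":[17.5,-0.5,15],"roll":-0.4,"jaw":34},
    {"travel":[0,0,35],"roll":0,"jaw":34},
    {"travel":[0,0,40],"roll":0,"jaw":34},
    {"travel":[0,0,35],"roll":0,"jaw":34},
    {"travel":[0,0,25],"roll":0,"jaw":34},
    {"travel":[0,0,15],"roll":0,"jaw":34},
    {"travel":[0,0,7],"roll":0,"jaw":34},
    {"travel":[0,0,0],"roll":0,"jaw":34}
  ]
}}

```text
clock: 28.8
tool_pos: [0.6392, -0.1628, 0.0276]
orientation: [180.0, 0.0, -0.2]
force: [-1.0, -0.5, -0.5]
opening: 0.0441
gripper_force: 30.0
```

Request:
{"method": "apply_moves", "body": {
  "targets": [
    {"travel":[0,0,1],"roll":0,"jaw":34},
    {"travel":[0,0,1],"roll":0,"jaw":34},
    {"travel":[0,0,0],"roll":0,"jaw":34},
    {"travel":[0,0,0],"roll":0,"jaw":34}
  ]
}}

```text
clock: 29.2
tool_pos: [0.6397, -0.1631, 0.0261]
orientation: [-180.0, -0.1, -0.2]
force: [0.2, -0.1, -0.7]
opening: 0.044
gripper_force: 30.0
```

Request:
{"method": "apply_moves", "body": {
  "targets": [
    {"travel":[0,0,2],"roll":0,"jaw":34},
    {"travel":[0,0,2],"roll":0,"jaw":34},
    {"travel":[0,0,1],"roll":0,"jaw":34},
    {"travel":[0,0,0.5],"roll":0,"jaw":34},
    {"travel":[0,0,0],"roll":0,"jaw":34},
    {"travel":[0,0,0],"roll":0,"jaw":34}
  ]
}}

```text
clock: 29.8
tool_pos: [0.6393, -0.1631, 0.0201]
orientation: [180.0, 0.0, -0.2]
force: [-1.8, 0.0, 1.5]
opening: 0.044
gripper_force: 30.0
```

Request:
{"method": "apply_moves", "body": {
  "targets": [
    {"travel":[0,0,0.3],"roll":0,"jaw":34},
    {"travel":[0,0,0.2],"roll":0,"jaw":34},
    {"travel":[0,0,0],"roll":0,"jaw":34}
  ]
}}

```text
clock: 30.1
tool_pos: [0.6393, -0.1631, 0.02]
orientation: [180.0, -0.0, -0.2]
force: [-3.0, 1.0, 6.3]
opening: 0.0438
gripper_force: 30.0
```

Request:
{"method": "apply_moves", "body": {
  "targets": [
    {"travel":[0,0,0],"roll":0,"jaw":46},
    {"travel":[0,0,0],"roll":0,"jaw":53},
    {"travel":[0,0,0],"roll":0,"jaw":60},
    {"travel":[0,0,0],"roll":0,"jaw":60},
    {"travel":[0,0,-8],"roll":0,"jaw":60},
    {"travel":[0,0,-25],"roll":0,"jaw":70},
    {"travel":[0,0,-45],"roll":0,"jaw":80},
    {"travel":[0,0,-48],"roll":0,"jaw":87},
    {"travel":[0,0,-40],"roll":0,"jaw":87},
    {"travel":[0,0,-15],"roll":0,"jaw":87}
  ]
}}

```text
clock: 31.1
tool_pos: [0.6414, -0.1635, 0.2067]
orientation: [179.9, -0.4, -0.2]
force: [0.7, -0.3, 0.9]
opening: 0.0866
gripper_force: 0.0
```

```bash
python3 - <<'E'
from m import *
im,o,K,E=look("w12"); print(o["tool_pos"])
print(meas(im,K,E,(.637,-.163),60,lambda h,s,v:(s<40)&(v>215),.029))
E
```

```text
[ 0.64137428 -0.16346386  0.20674589]
(array([258., 172.]), array([ 6.413e+02, -1.627e+02,  5.450e+01,  5.350e+01, -3.000e-01]))
```

Request:
{"method": "apply_moves", "body": {
  "targets": [
    {"travel":[-8,-14,0],"roll":0,"jaw":87},
    {"travel":[-18,-32,0],"roll":0,"jaw":87},
    {"travel":[-23,-40,0],"roll":0,"jaw":87},
    {"travel":[-23,-40,0],"roll":0,"jaw":87},
    {"travel":[-23,-40,0],"roll":0,"jaw":87},
    {"travel":[-23,-40,0],"roll":0,"jaw":87},
    {"travel":[-23,-40,0],"roll":0,"jaw":87},
    {"travel":[-23,-40,0],"roll":0,"jaw":87},
    {"travel":[-23,-40,0],"roll":0,"jaw":87},
    {"travel":[-23,-40,0],"roll":0,"jaw":87}
  ]
}}

```text
clock: 32.15
tool_pos: [0.4285, 0.2048, 0.2001]
orientation: [180.0, 0.0, -0.2]
force: [1.0, 0.6, 0.0]
opening: 0.0871
gripper_force: 0.0
```

Request:
{"method": "apply_moves", "body": {
  "targets": [
    {"travel":[-23,-40,0],"roll":0,"jaw":87},
    {"travel":[-23,-40,0],"roll":0,"jaw":87},
    {"travel":[-10,-20,0],"roll":8,"jaw":87},
    {"travel":[0,0,0],"roll":8,"jaw":87},
    {"travel":[0,0,0],"roll":8,"jaw":87},
    {"travel":[0,0,0],"roll":8,"jaw":87},
    {"travel":[0,0,0],"roll":8,"jaw":87},
    {"travel":[0,0,0],"roll":8,"jaw":87},
    {"travel":[0,0,0],"roll":8,"jaw":87},
    {"travel":[0,0,0],"roll":8,"jaw":87}
  ]
}}

```text
clock: 33.15
tool_pos: [0.3741, 0.3033, 0.1998]
orientation: [179.9, -0.0, -64.5]
force: [-0.5, 0.8, -0.2]
opening: 0.0869
gripper_force: 0.0
```

```bash
python3 - <<'E'
from m import *
im,o,K,E=look("w13"); print(o["tool_pos"],o["orientation"])
p,q=meas(im,K,E,(.366,.308),75,lambda h,s,v:((s<70)&(v>100))|((h>50)&(h<75)&(v>140)&(s>100)),.027);print(p,q)
print(meas(im,K,E,(.366,.308),75,lambda h,s,v:(s<45)&(v>150),.026))
print(go(o,*q[:2],q[4]))
cv2.imwrite("pics/w13c.png",im[:,:,::-1])
E
```

```text
[0.37405092 0.30330674 0.19977082] [ 1.79927691e+02 -3.26029582e-02 -6.45177150e+01]
[264. 174.] [363.1 316.1  87.4  29.6 -65. ]
(array([264., 174.]), array([362.7, 316.1,  85.6,  28.4, -64.9]))
(np.float64(-16.3), np.float64(4.4), 'roll', np.float64(0.5))
```

View pics/w13c.png

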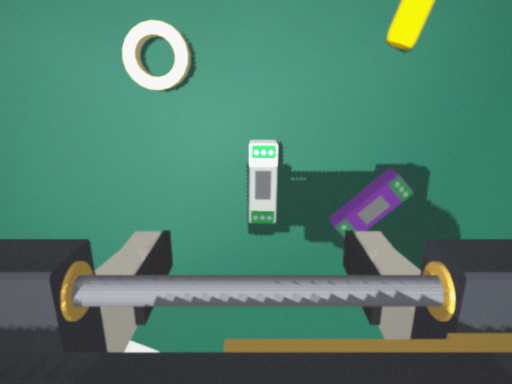

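The view shows the white driver at (263,181), measured 87 x 29 mm (expected 84 x 28), with the purple look-alike at (372,205) and the tape ring at (156,55). Gripping the white one.

Request:
{"method": "apply_moves", "body": {
  "targets": [
    {"travel":[-17.5,4.4,0],"roll":0.5,"jaw":75},
    {"travel":[0,0,30],"roll":0,"jaw":60},
    {"travel":[0,0,45],"roll":0,"jaw":50},
    {"travel":[0,0,40],"roll":0,"jaw":50},
    {"travel":[0,0,30],"roll":0,"jaw":50},
    {"travel":[0,0,20],"roll":0,"jaw":50},
    {"travel":[0,0,11],"roll":0,"jaw":50},
    {"travel":[0,0,6],"roll":0,"jaw":50},
    {"travel":[0,0,2],"roll":0,"jaw":50},
    {"travel":[0,0,0],"roll":0,"jaw":50}
  ]
}}

```text
clock: 34.2
tool_pos: [0.3636, 0.3181, 0.017]
orientation: [-180.0, 0.0, -64.7]
force: [-0.9, 0.4, 1.0]
opening: 0.0498
gripper_force: 0.0
```

Request:
{"method": "apply_moves", "body": {
  "targets": [
    {"travel":[0,0,0],"roll":0,"jaw":40},
    {"travel":[0,0,0],"roll":0,"jaw":32},
    {"travel":[0,0,0],"roll":0,"jaw":26},
    {"travel":[0,0,0],"roll":0,"jaw":18},
    {"travel":[0,0,0],"roll":0,"jaw":18},
    {"travel":[0,0,0],"roll":0,"jaw":18},
    {"travel":[0,0,0],"roll":0,"jaw":18}
  ]
}}

```text
clock: 34.9
tool_pos: [0.3635, 0.3178, 0.0169]
orientation: [-180.0, 0.0, -64.7]
force: [-2.1, -0.1, 5.3]
opening: 0.0277
gripper_force: 30.0
```

Request:
{"method": "apply_moves", "body": {
  "targets": [
    {"travel":[0,0,-5],"roll":0,"jaw":18},
    {"travel":[0,0,-12],"roll":0,"jaw":18},
    {"travel":[0,0,-25],"roll":0,"jaw":18},
    {"travel":[0,0,-38],"roll":0,"jaw":18},
    {"travel":[0,0,-40],"roll":0,"jaw":18},
    {"travel":[0,0,-35],"roll":0,"jaw":18},
    {"travel":[0,0,-20],"roll":0,"jaw":18},
    {"travel":[10,1,-8],"roll":0,"jaw":18},
    {"travel":[22,2,0],"roll":0,"jaw":18},
    {"travel":[35,3,0],"roll":0,"jaw":18}
  ]
}}

```text
clock: 35.9
tool_pos: [0.3863, 0.254, 0.1988]
orientation: [180.0, -0.0, -64.6]
force: [1.2, -0.3, -1.2]
opening: 0.0277
gripper_force: 30.0
```

Request:
{"method": "apply_moves", "body": {
  "targets": [
    {"travel":[43,4,0],"roll":0,"jaw":18},
    {"travel":[43,4,0],"roll":0,"jaw":18},
    {"travel":[43,4,0],"roll":0,"jaw":18},
    {"travel":[43,4,0],"roll":0,"jaw":18},
    {"travel":[43,4,0],"roll":0,"jaw":18},
    {"travel":[35,3,0],"roll":0,"jaw":18},
    {"travel":[20,2,0],"roll":0,"jaw":18},
    {"travel":[0,0,0],"roll":-8.2,"jaw":18},
    {"travel":[0,0,0],"roll":-8.2,"jaw":18},
    {"travel":[0,0,0],"roll":-8.2,"jaw":18}
  ]
}}

```text
clock: 36.9
tool_pos: [0.4783, -0.0014, 0.1981]
orientation: [179.9, 0.1, -39.8]
force: [0.2, -0.9, -0.1]
opening: 0.0277
gripper_force: 30.0
```

Request:
{"method": "apply_moves", "body": {
  "targets": [
    {"travel":[0,0,0],"roll":-8.1,"jaw":18},
    {"travel":[1,15,0],"roll":0,"jaw":18},
    {"travel":[3,35,0],"roll":0,"jaw":18},
    {"travel":[4,43,0],"roll":0,"jaw":18},
    {"travel":[4,43,0],"roll":0,"jaw":18},
    {"travel":[4,43,0],"roll":0,"jaw":18},
    {"travel":[4,43,0],"roll":0,"jaw":18},
    {"travel":[4,43,0],"roll":0,"jaw":18},
    {"travel":[3,35,0],"roll":0,"jaw":18},
    {"travel":[1,18,0],"roll":0,"jaw":18}
  ]
}}

```text
clock: 37.9
tool_pos: [0.3316, -0.2866, 0.1986]
orientation: [180.0, 0.1, -32.3]
force: [0.7, -0.2, 0.0]
opening: 0.0277
gripper_force: 30.0
```

Request:
{"method": "apply_moves", "body": {
  "targets": [
    {"travel":[0,0,0],"roll":0,"jaw":18},
    {"travel":[0,0,0],"roll":0,"jaw":18}
  ]
}}

```text
clock: 38.1
tool_pos: [0.3333, -0.2851, 0.1988]
orientation: [180.0, 0.1, -32.2]
force: [0.8, 0.8, -0.4]
opening: 0.0273
gripper_force: 30.0
```

```bash
python3 - <<'E'
from m import *
im,o,K,E=look("w14"); print(o["tool_pos"],o["orientation"],o["opening"],o["gripper_force"])
for cut in (150,165,180):
    p,q=meas(im,K,E,(.385,-.316),80,lambda h,s,v:(s<50)&(v>150)&(np.arange(384)[:,None]<cut),.003); print(p,q,go(o,*q[:2],q[4]))
E
```

```text
[ 0.33327599 -0.28505945  0.19882364] [ 1.79995508e+02  7.24605649e-02 -3.22206279e+01] 0.027267534994214842 29.9998140335083
[257. 103.] [ 388.2 -315.1   97.8   45.1  -31.7] (np.float64(62.5), np.float64(-3.9), 'roll', np.float64(-0.5))
[257. 103.] [ 387.3 -314.5   99.9   45.1  -31.7] (np.float64(61.4), np.float64(-3.9), 'roll', np.float64(-0.5))
[257. 103.] [ 387.3 -314.5   99.9   45.1  -31.7] (np.float64(61.4), np.float64(-3.9), 'roll', np.float64(-0.5))
```

Request:
{"method": "apply_moves", "body": {
  "targets": [
    {"travel":[18,-1,0],"roll":0,"jaw":18},
    {"travel":[27,-2,0],"roll":0,"jaw":18},
    {"travel":[16,-0.9,15],"roll":-0.5,"jaw":18},
    {"travel":[0,0,35],"roll":0,"jaw":18},
    {"travel":[0,0,40],"roll":0,"jaw":18},
    {"travel":[0,0,35],"roll":0,"jaw":18},
    {"travel":[0,0,25],"roll":0,"jaw":18},
    {"travel":[0,0,15],"roll":0,"jaw":18},
    {"travel":[0,0,7],"roll":0,"jaw":18},
    {"travel":[0,0,0],"roll":0,"jaw":18}
  ]
}}

```text
clock: 39.15
tool_pos: [0.3882, -0.313, 0.0267]
orientation: [180.0, 0.1, -31.5]
force: [1.3, -0.8, -0.3]
opening: 0.0279
gripper_force: 30.0
```

Request:
{"method": "apply_moves", "body": {
  "targets": [
    {"travel":[0,0,1],"roll":0,"jaw":18},
    {"travel":[0,0,1],"roll":0,"jaw":18},
    {"travel":[0,0,0],"roll":0,"jaw":18},
    {"travel":[0,0,0],"roll":0,"jaw":18}
  ]
}}

```text
clock: 39.55
tool_pos: [0.3888, -0.3139, 0.026]
orientation: [-180.0, -0.1, -31.5]
force: [0.5, -0.0, -0.8]
opening: 0.0276
gripper_force: 30.0
```

Request:
{"method": "apply_moves", "body": {
  "targets": [
    {"travel":[-1.5,0,2],"roll":0,"jaw":18},
    {"travel":[0,0,2],"roll":0,"jaw":18},
    {"travel":[0,0,1],"roll":0,"jaw":18},
    {"travel":[0,0,0.5],"roll":0,"jaw":18},
    {"travel":[0,0,0],"roll":0,"jaw":18},
    {"travel":[0,0,0],"roll":0,"jaw":18}
  ]
}}

```text
clock: 40.15
tool_pos: [0.3872, -0.313, 0.0199]
orientation: [-180.0, -0.0, -31.5]
force: [0.0, 0.3, -0.6]
opening: 0.0279
gripper_force: 30.0
```

Request:
{"method": "apply_moves", "body": {
  "targets": [
    {"travel":[0,0,0.4],"roll":0,"jaw":18},
    {"travel":[0,0,0.3],"roll":0,"jaw":18},
    {"travel":[0,0,0],"roll":0,"jaw":18},
    {"travel":[0,0,0],"roll":0,"jaw":18}
  ]
}}

```text
clock: 40.55
tool_pos: [0.3872, -0.313, 0.0199]
orientation: [180.0, -0.0, -31.5]
force: [-1.2, 1.6, 8.1]
opening: 0.0272
gripper_force: 30.0
```

Contact. I'll release, lift, and back off to the left so the nests are clear in the scene view.

Request:
{"method": "apply_moves", "body": {
  "targets": [
    {"travel":[0,0,0],"roll":0,"jaw":30},
    {"travel":[0,0,0],"roll":0,"jaw":37},
    {"travel":[0,0,0],"roll":0,"jaw":46},
    {"travel":[0,0,0],"roll":0,"jaw":46},
    {"travel":[0,0,-8],"roll":0,"jaw":46},
    {"travel":[0,0,-25],"roll":0,"jaw":55},
    {"travel":[0,0,-45],"roll":0,"jaw":60},
    {"travel":[0,0,-48],"roll":0,"jaw":70},
    {"travel":[0,0,-40],"roll":0,"jaw":80},
    {"travel":[0,0,-15],"roll":0,"jaw":87}
  ]
}}

```text
clock: 41.55
tool_pos: [0.3888, -0.3139, 0.2056]
orientation: [-180.0, -0.4, -31.5]
force: [0.3, -1.0, -1.5]
opening: 0.0787
gripper_force: 0.0
```

Request:
{"method": "apply_moves", "body": {
  "targets": [
    {"travel":[0,0,0],"roll":0,"jaw":87},
    {"travel":[0,0,0],"roll":0,"jaw":87},
    {"travel":[0,0,0],"roll":0,"jaw":87}
  ]
}}

```text
clock: 41.85
tool_pos: [0.3864, -0.3127, 0.1993]
orientation: [180.0, 0.1, -31.5]
force: [0.5, 0.1, 0.1]
opening: 0.0873
gripper_force: 0.0
```

```bash
python3 - <<'E'
from m import *
im,o,K,E=look("w15"); print(o["tool_pos"],o["force"])
s=ctrl.snapshot("scene"); K2,E2=campose("scene")
def crop(im,K,E,P,r):
    p=topix(P,K,E)[0].astype(int); p=np.clip(p,r,[512-r,384-r]); return cv2.resize(im[p[1]-r:p[1]+r,p[0]-r:p[0]+r,::-1],(266,266),interpolation=cv2.INTER_CUBIC)
w12=cv2.imread("pics/w12.png")[:,:,::-1]
K3,E3=campose("wrist",dict(tool_pos=[.6414,-.1635,.2067],orientation=[179.9,-.4,-.2]))
top=np.hstack([crop(im,K,E,[.387,-.314,.01],65),crop(w12,K3,E3,[.637,-.163,.01],55),crop(s,K2,E2,[.637,-.163,.01],25)])
bot=np.hstack([crop(s,K2,E2,[.387,-.314,.01],30),crop(s,K2,E2,[.507,-.431,.01],25),crop(s,K2,E2,[.6,.08,.03],60)])
cv2.imwrite("pics/fin.png",np.vstack([top,bot]))
E
```

```text
[ 0.38644388 -0.31265076  0.19932093] [0.49283811 0.10061147 0.12096378]
```

View pics/fin.png

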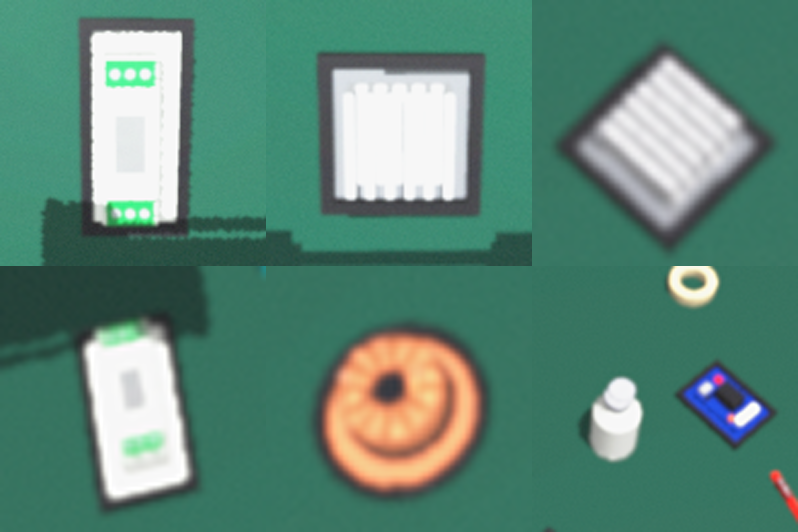

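All four parts lie flat within their rims: driver at crop (133,140), heatsink (400,145), coil (395,410), board (727,405). The bottle is still standing at (615,420).

```bash
python3 -c "
from plant import ctrl
print(ctrl.close_job())"
```

```text
the job is handed in; nothing more can be done
None
```

The board, coil, heatsink and driver were placed in that order, each flat in its matching nest and let go. The bottle was left standing, and I handed the job in at about 42 s.

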